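Load the soaking carrier and lift it off the drain stand

TASK

Get the tile carrier ready for the soak test: in the bay that holds a single tile, lay the loose spacer sheet squarely on that tile and stack the loose tile squarely on top of it, letting go of each, so that it matches the full bay. Then take the carrier by its handle, lift it about 10 cm clear of the drain stand with both stacks still in place, keeping it level, and finish while still holding it steady and level in the air. Leave the other things on the bench where they stand.

Things in the scene. Friction and masses are not known exactly. Their poses are not given: they have to be found in the camera images.
- stand: fixed low grey drain stand on the bench, 190 (x) by 76 (y) mm, with two cross rails whose tops are 20 mm above the bench; the carrier rests on them; origin at the centre of its underside
- carrier: loose aluminium carrier plate, 210 (x) by 80 (y) by 6 mm, 8 mm lips at its x ends, y sides open; about 300 g with handle. Bays centred 65 mm along +x and -x: the +x bay holds one tile (to be completed), the -x bay tile, spacer, tile. Rests on the stand, underside 20 mm above the bench, any way round; origin at the centre of its underside, z up
- handle: the carrier's steel handle, rigidly fixed to it, standing between the bays: a bar 14 mm thick (carrier x) by 70 mm long (carrier y) by 28 mm high on two thin posts at its ends. Origin at the centre of the bar, 86 mm above the carrier's underside, axes as the carrier's; pinch it across its 14 mm. With both bays full the load balances under it
- low_tile: terracotta test tile, 60 (x) by 50 (y) by 16 (z) mm, about 90 g, lying in the +x bay of the carrier, its top 22 mm above the carrier's underside; origin at the centre of its underside, x and y along the carrier's
- spacer: the loose white perforated rigid plastic spacer sheet, 64 (x) by 56 (y) by 6 (z) mm, about 25 g, lying flat on the bench; origin at the centre of its underside, z up
- tile: the loose terracotta test tile, 60 (x) by 50 (y) by 16 (z) mm, about 90 g, lying flat on the bench, any yaw; origin at the centre of its underside, z up
- full_tile_a: terracotta test tile, 60 (x) by 50 (y) by 16 (z) mm, about 90 g, bottom of the complete stack in the -x bay; origin at the centre of its underside
- full_spacer: white perforated rigid plastic spacer sheet, 64 (x) by 56 (y) by 6 (z) mm, about 25 g, middle of the complete stack; origin at the centre of its underside
- full_tile_b: terracotta test tile, 60 (x) by 50 (y) by 16 (z) mm, about 90 g, top of the complete stack, its top 44 mm above the carrier's underside; origin at the centre of its underside
- brick_cube: terracotta cube, 50 mm, bystander, to be left alone; origin at the centre of its underside
- brick_core: upright terracotta cylinder, diameter 50 mm, 40 mm high, bystander, to be left alone; origin at the centre of its underside
- weight: brass balance weight with a knob, diameter 40 mm, 50 mm high, bystander, to be left alone; origin at the centre of its underside
- jar: glass jar with black cap, diameter 90 mm, 130 mm high, bystander, to be left alone; origin at the centre of its underside
- wash_bottle: white plastic wash bottle, diameter 68 mm, 195 mm high with a bent spout along its -x, bystander, to be left alone; origin at the centre of its underside
Mind the look-alikes: they are no part of the job. What is shaped like the full_tile_b but red is not meant. Leave any orange look-alike of the spacer alone.

How it is judged:
On the way, in this order (a step that is already met when the one before it is completed fails the run):
1. the loose spacer lies flat and square on the single tile, released (x of spacer in the frame of low_tile between -0.012 and 0.012 m and y of spacer in the frame of low_tile between -0.012 and 0.012 m and z of spacer in the frame of low_tile between 0.012 and 0.02 m and angle between the x axis of spacer and the x axis of low_tile, either way round below 0.25 rad and x of low_tile in the frame of carrier between 0.05 and 0.08 m and y of low_tile in the frame of carrier between -0.015 and 0.015 m and z of low_tile in the frame of carrier between 0.002 and 0.01 m and contact force between the fingers and spacer below 0.1 N and linear speed of spacer below 0.03 m/s), for 0.2 s.
2. the loose tile lies flat and square on that spacer, released, the carrier still on its stand (x of spacer in the frame of low_tile between -0.012 and 0.012 m and y of spacer in the frame of low_tile between -0.012 and 0.012 m and z of spacer in the frame of low_tile between 0.012 and 0.02 m and angle between the x axis of spacer and the x axis of low_tile, either way round below 0.25 rad and x of tile in the frame of spacer between -0.012 and 0.012 m and y of tile in the frame of spacer between -0.012 and 0.012 m and z of tile in the frame of spacer between 0.002 and 0.01 m and angle between the x axis of tile and the x axis of spacer, either way round below 0.25 rad and x of low_tile in the frame of carrier between 0.05 and 0.08 m and y of low_tile in the frame of carrier between -0.015 and 0.015 m and z of low_tile in the frame of carrier between 0.002 and 0.01 m and contact force between the fingers and tile below 0.1 N and linear speed of tile below 0.03 m/s and height (world z) of carrier below 0.03 m), for 0.2 s.
At the end, for the whole second after the job is handed in: Carrier held at rest by its handle, underside over 80 mm above the bench and within 0.12 rad of level, off the stand; both bays hold tile, spacer, tile, each piece within 12 mm (per axis) and 0.25 rad of the one below, bottom tiles within 15 mm of their bay centre (x of spacer in the frame of low_tile between -0.012 and 0.012 m and y of spacer in the frame of low_tile between -0.012 and 0.012 m and z of spacer in the frame of low_tile between 0.012 and 0.02 m and angle between the x axis of spacer and the x axis of low_tile, either way round below 0.25 rad and x of tile in the frame of spacer between -0.012 and 0.012 m and y of tile in the frame of spacer between -0.012 and 0.012 m and z of tile in the frame of spacer between 0.002 and 0.01 m and angle between the x axis of tile and the x axis of spacer, either way round below 0.25 rad and x of low_tile in the frame of carrier between 0.05 and 0.08 m and y of low_tile in the frame of carrier between -0.015 and 0.015 m and z of low_tile in the frame of carrier between 0.002 and 0.01 m and x of full_tile_a in the frame of carrier between -0.08 and -0.05 m and y of full_tile_a in the frame of carrier between -0.015 and 0.015 m and z of full_tile_a in the frame of carrier between 0.002 and 0.01 m and x of full_spacer in the frame of full_tile_a between -0.012 and 0.012 m and y of full_spacer in the frame of full_tile_a between -0.012 and 0.012 m and z of full_spacer in the frame of full_tile_a between 0.012 and 0.02 m and angle between the x axis of full_spacer and the x axis of full_tile_a, either way round below 0.25 rad and x of full_tile_b in the frame of full_spacer between -0.012 and 0.012 m and y of full_tile_b in the frame of full_spacer between -0.012 and 0.012 m and z of full_tile_b in the frame of full_spacer between 0.002 and 0.01 m and angle between the x axis of full_tile_b and the x axis of full_spacer, either way round below 0.25 rad and height (world z) of carrier above 0.08 m and angle between carrier's own z axis and vertical below 0.12 rad and linear speed of carrier below 0.03 m/s and angular speed of carrier below 0.15 rad/s and contact force between the fingers and handle above 1 N and contact force between carrier and stand below 0.1 N); the arm keeps its last pose, push and grip.
It fails at once if the carrier is tipped more than 0.25 rad (angle between carrier's own z axis and vertical above 0.25 rad).
It fails at once if a bystander is moved more than 20 mm (distance of any of brick_cube, brick_core, weight, jar, wash_bottle from where it was at the start of the episode above 0.02 m).
It also fails if it takes over 70 s, if anything falls off the work surface, if the arm or the gripper's body presses on something with over 40 N, if the wrist force passes 120 N, or if a joint passes its speed limit or range.

ROBOT

A 6-joint arm with a two-finger parallel gripper is mounted at the origin on the work surface. World frame = base frame: x ahead of the robot, y to its left, z up, the work surface at z = 0. Lengths are in m, angles in rad, forces in N, time in s.
With the tool pointing down it reaches from about 0.25 to 0.725 m from the base axis. Payload 9.7 kg.
Tool frame: the origin (TCP) lies on the centre line of the jaws, within the pads' length; the fingertips stand 22 mm ahead of it and the grasp point (between the pads) lies 3 mm ahead of it; z points along the fingers, y is the line along which they close (so a half turn about z gives the same grasp; the last joint's range is limited). The gripper opens to 85 mm and grips with 20 to 120 N. Pads are 22 mm wide; open, the fingers measure 114 mm over their backs; the gripper's body (76 mm by 85 mm) begins 54 mm behind the grasp point. The pads swing forward as they close: fully open they stand 13 mm farther back than shut.
Start: joints at [-1.319, 0.087, 0.176, 1.66, 0, 1.571], TCP at [0.137, -0.533, 0.253] pointing down, gripper open.
Joint ranges: [-3.13, 3.13], [-0.85, 1.81], [-1.15, 1.24], [-2.2, 2.28], [-1.44, 1.52], [-3.14, 3.14]. Speed limits (rad/s): [2.22, 2.22, 2.57, 3.14, 3.14, 3.14].

INTERFACE

Orientations are given as a unit quaternion [w, x, y, z].
In Python, from rig import arm, eyes gives the robot as it stands.
- The arm moves only by the tool carry_out, never from a script. Its argument "rows" is a list that holds one entry, the list of rows, each a list of 7 numbers: the gripper's target within -1 to 1 (shut at 1, half-way at 0, fully open at -1), then the shift along the tool's x, y, z in mm, then the turn, a rotation vector about the tool's x, y, z in rad. In form: [[[grip, dx, dy, dz, rx, ry, rz], ...]]. A call has 1 to 5 rows; each row shifts and turns the commanded pose from where the row before left it, along the tool's axes as they then stand; what a row does not reach is not made up. A row lasts 1/12 s, in which the tool goes at most 41.7 mm and 7.16 degrees, less where a joint would pass 70% of its speed; a pose out of reach is approached as far as the arm can. A call is refused whole if a number of a shift passes 41.7 or a number of a turn 0.125, either way. A call with a gripper value outside its range is refused whole. The fingers move at their own pace and stop on an object; "squeeze" is the grip in N (left out, the last holds). Time passes only in rows, so rows that do not move let the fingers close. It gives the time, the measured TCP pose, the force, the opening and the grip force at its end, in the units of the state.
- arm.observe(): the state, without advancing time (a new reading comes with each control period).
- eyes.snapshot(name): name is "scene" or "top"; returns the picture (480x640x3 uint8, red, green, blue); there is no depth.
- eyes.camera_params(name): a dict with "fx", "fy", "cx", "cy" (pixels), "k1" (the pictures are not rectified: a ray, as slopes to the right and down, at radius r is drawn at 1 + k1 r^2 times it, then the intrinsics apply), "cam_to_world" (4x4, takes a point from camera to world coordinates). Camera axes: x right, y down, z forward; pixel columns grow to the right and rows downward; lengths in m; the calibration is good to about 2 mm. A picture is of the moment at which its call begins. camera_params takes no time and is no camera call.
- arm.finish_job(): hands the job in; it is judged then, once.
The state is a dict: "clock": time; "qpos": joint angles; "qd": joint speeds; "joint_torque": joint torques, N m; "tool_pos": TCP position; "ee_rot": TCP orientation; "wrist_force": force on the tool from outside, world axes, zero at the start; "moment": the same for the moment, N m; "width": finger opening in m; "grip_force": force on a finger pad.
Only numpy, scipy, OpenCV 4.12 (cv2) and the standard library are available. Lean on these libraries where they do the work, as an engineer would, in place of code of your own. Each camera call takes 0.05 s, during which the arm holds its last target. There are 200 camera calls.

## Working session

There is one attempt and no reset: what is moved stays moved. The work goes in short steps, Python scripts to look and compute and a tool call to move; the robot and the scene stay as the last step left them, time stands still between calls to the robot, and variables do not carry over. Pictures are saved under pics/ and viewed, at most 10 in all, crops included, and the job is handed in when it is done.

Besides the shell and the picture viewer there is one more tool, called after "Request:" by a JSON object that holds its "op" and its "data". carry_out: Moves the arm, as the interface text tells. Its arguments: {"type":"object","properties":{"rows":{"type":"array"},"squeeze":{"type":"number"}},"required":["rows"]}

```bash
mkdir -p pics; ls
python3 - <<'E'
from rig import arm, eyes
import cv2
for n in("scene","top"):
    p=eyes.camera_params(n);print(n,p)
    cv2.imwrite(f"pics/{n}0.png",eyes.snapshot(n)[:,:,::-1])
print(arm.observe())
E
```

```text
pics
scene {'fx': 530.8841369631058, 'fy': 530.8841369631058, 'cx': 324.4804720409192, 'cy': 241.55422949807297, 'k1': 0.035330767124498584, 'cam_to_world': array([[-2.95406256e-01,  6.38982841e-01, -7.10236631e-01,
         1.41579580e+00],
       [ 9.55370702e-01,  1.96486032e-01, -2.20590255e-01,
         3.40388864e-01],
       [-1.40181042e-03, -7.43703010e-01, -6.68508689e-01,
         9.05846314e-01],
       [ 0.00000000e+00,  0.00000000e+00,  0.00000000e+00,
         1.00000000e+00]])}
top {'fx': 587.0485955903307, 'fy': 587.0485955903307, 'cx': 325.17600283518976, 'cy': 237.55185841559648, 'k1': -0.14527894474371053, 'cam_to_world': array([[ 0.0156989 , -0.99532454,  0.09530275,  0.41401668],
       [-0.99986496, -0.01516414,  0.00633294,  0.06472967],
       [-0.00485815, -0.0953893 , -0.99542819,  1.52768699],
       [ 0.        ,  0.        ,  0.        ,  1.        ]])}
{'clock': 0.1, 'qpos': array([-1.31900952e+00,  8.73934235e-02,  1.75204993e-01,  1.65978326e+00,
        1.00096068e-05,  1.57083709e+00]), 'qd': array([-0.00103527, -0.00078828,  0.00427739,  0.00026789,  0.00013484,
        0.0021446 ]), 'joint_torque': array([-2.96550643e-04, -5.21559763e+01,  4.65653801e+01,  1.60515367e-02,
        7.00506985e-05,  1.19253318e-05]), 'tool_pos': array([ 0.13698278, -0.53248644,  0.25265605]), 'ee_rot': array([-5.83658018e-04,  9.92088274e-01,  1.25540871e-01, -6.88367106e-05]), 'wrist_force': array([0.58147702, 0.35583757, 0.10207223]), 'moment': array([0.02969618, 0.01326375, 0.00789128]), 'grip_force': 0.0, 'width': 0.08542030859595084}
```

View pics/top0.png

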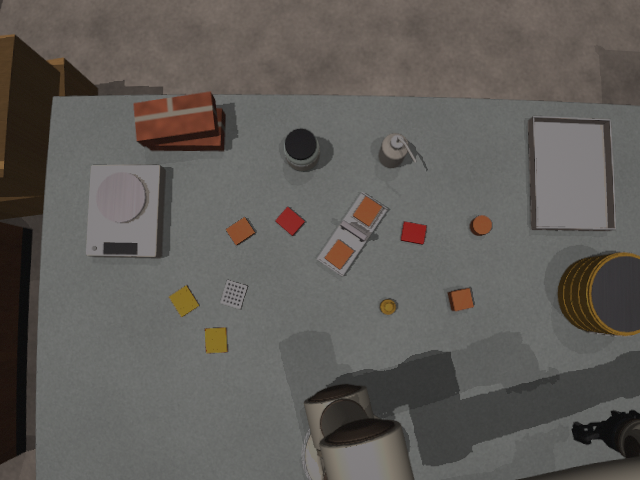

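View pics/scene0.png

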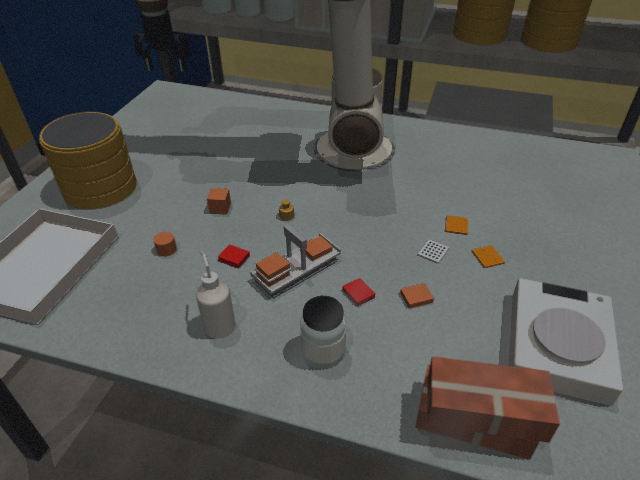

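The top picture shows these candidates:
- **Spacer:** white perforated sheet at (234,294). The look-alikes at (184,301) and (216,340) are orange/yellow, so I reject them.
- **Tile:** terracotta at (240,231). The look-alikes at (290,221) and (414,232) are red, so I reject them. The bricks are at (461,299) and (482,226).
- **Carrier:** near (354,232). In the scene picture the full stack is at (273,268) and the single tile at (318,248). In the top picture the single tile is therefore at (340,253).

I'll check these in a close crop.

Run:
```python
import cv2
a=cv2.imread("pics/top0.png")
c=cv2.resize(a[185:320,210:400],None,fx=4.2,fy=4.2,interpolation=cv2.INTER_CUBIC)
cv2.imwrite("pics/crop_top.png",cv2.convertScaleAbs(c,alpha=1.3))
a=cv2.imread("pics/scene0.png")
c=cv2.resize(a[215:315,240:460],None,fx=3.6,fy=3.6,interpolation=cv2.INTER_CUBIC)
cv2.imwrite("pics/crop_scene.png",cv2.convertScaleAbs(c,alpha=1.3))
```

```text
(no output)
```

View pics/crop_top.png

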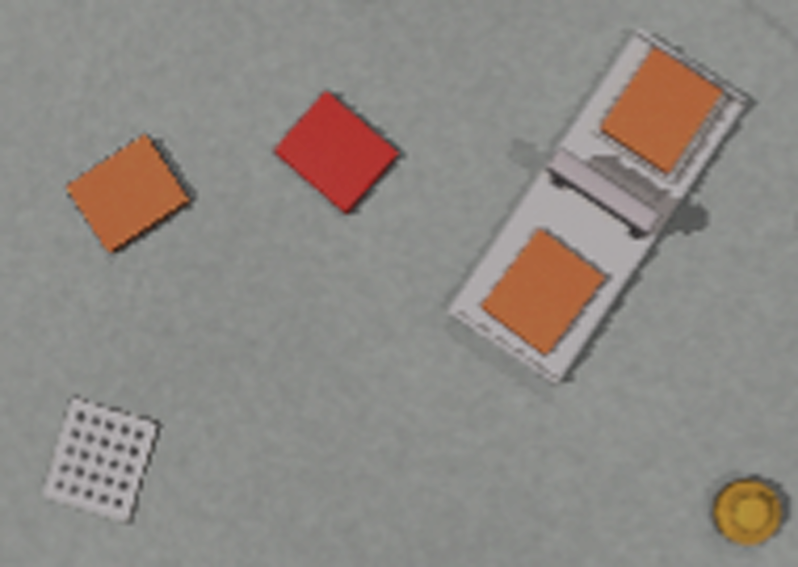

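View pics/crop_scene.png

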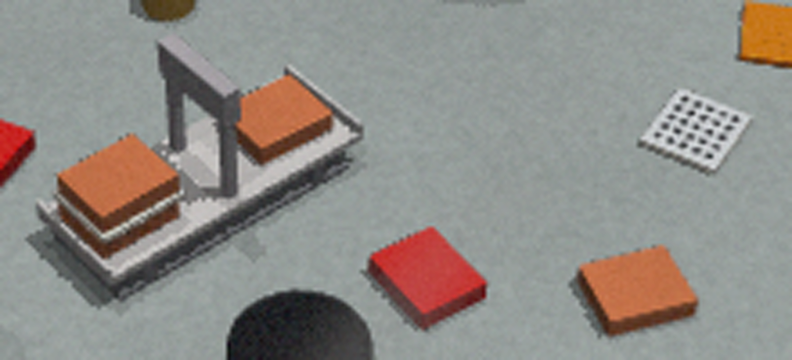

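The crops confirm the choices. The spacer is white at about (234,294) and the loose tile is terracotta at about (240,231). The full bay is the far one at (368,210), and the single-tile bay is the near one at (340,253). Next I measure the poses.

```bash
cat > h.py <<'E'
import numpy as np, cv2
from scipy.spatial.transform import Rotation as R
from rig import arm, eyes
def world(name,px,z):
    p=eyes.camera_params(name); K=np.array([[p['fx'],0,p['cx']],[0,p['fy'],p['cy']],[0,0,1]])
    u=cv2.undistortPoints(np.float64(px).reshape(-1,1,2),K,np.array([p['k1'],0,0,0,0])).reshape(-1,2)
    T=p['cam_to_world']; d=np.c_[u,np.ones(len(u))]@T[:3,:3].T; o=T[:3,3]
    return (o+d*((z-o[2])/d[:,2])[:,None])[:,:2]
def rect(name,img,box,z,mask):
    """min-area rectangle in world mm at height z of the largest blob in box x0,y0,x1,y1"""
    x0,y0,x1,y1=box; f=8
    c=cv2.resize(img[y0:y1,x0:x1],None,fx=f,fy=f,interpolation=cv2.INTER_CUBIC)
    m=mask(c.astype(int)).astype(np.uint8)
    cs,_=cv2.findContours(m,cv2.RETR_EXTERNAL,cv2.CHAIN_APPROX_NONE)
    k=max(cs,key=cv2.contourArea).reshape(-1,2)
    w=world(name,(k+.5)/f-.5+[x0,y0],z)*1000
    (cx,cy),(a,b),ang=cv2.minAreaRect(w.astype(np.float32))
    if b>a: a,b,ang=b,a,ang+90
    return np.round([cx,cy,a,b],1),round(float(np.deg2rad((ang+90)%180-90)),3)
def state():
    s=arm.observe(); th=R.from_quat(s['ee_rot'],scalar_first=True).as_matrix()
    return s,th
def delta(x,y,z,yaw):
    """tool-frame shift (mm) at the present yaw, and rz, to a tool-down pose with tool x at yaw (mod pi)"""
    s,M=state(); cur=np.arctan2(M[1,0],M[0,0])
    d=M.T@(np.array([x,y,z])-s['tool_pos'])*1000
    t=(yaw-cur+np.pi/2)%np.pi-np.pi/2
    full=R.from_matrix(M.T@np.array([[np.cos(yaw),np.sin(yaw),0],[np.sin(yaw),-np.cos(yaw),0],[0,0,-1]]))
    print('t',round(s['clock'],2),'pos',s['tool_pos'].round(4),'yaw',round(cur,3),'q1,q6',s['qpos'][[0,5]].round(2),'F',s['wrist_force'].round(1),'w',round(s['width'],4),'tilt',M[:,2].round(3))
    print(' d',d.round(1),'rz',round(-t,3),'or',round(-t+np.pi*np.sign(t),3))
E
python3 - <<'E'
from h import *
im=cv2.cvtColor(cv2.imread("pics/top0.png"),cv2.COLOR_BGR2RGB)
org=lambda c:(c[...,0]-c[...,2]>75)&(c[...,0]>150)
print(im[231,240],im[253,340],im[210,368],im[294,226])
for n,b,z in(("tile",(222,212,262,250),.016),("low",(320,234,358,275),.042),("full_b",(350,190,392,232),.064)):
    print(n,rect("top",im,b,z,org))
print("spacer",rect("top",im,(216,274,252,314),.006,lambda c:cv2.morphologyEx((c.min(-1)>140).astype(np.uint8),cv2.MORPH_CLOSE,np.ones((25,25)))))
g=lambda l:np.array(l)/4.2+[210,185]-.4
print("tile hand",world("top",g([(148,134),(190,199),(113,251),(67,186)]),.016).round(4).tolist())
print("spacer hand",world("top",g([(74,397),(160,423),(130,521),(43,494)]),.006).round(4).tolist())
print("low hand",world("top",g([(540,229),(609,274),(547,355),(482,306)]),.042).round(4).tolist())
print("handle top hand",world("top",g([(560,149),(667,212),(655,233),(549,169)]),.120).round(4).tolist())
s=lambda l:np.array(l)/3.6+[240,215]-.4
print("scene: spacer",world("scene",s([(684,87),(751,120),(713,165),(640,137)]),.006).mean(0))
print("scene: tile",world("scene",s([(664,247),(697,295),(610,321),(577,277)]),.016).mean(0))
print("scene: low",world("scene",s([(289,75),(332,117),(263,150),(236,97)]),.042).mean(0))
print("plate hand", world("top",g([(640,30),(754,101),(562,382),(449,312)]),.034).round(4).tolist())
E
```

```text
[134  75  44] [134  77  45] [134  76  44] [131 128 129]Traceback (most recent call last):
  File "<stdin>", line 6, in <module>
  File "h.py", line 15, in rect
    k=max(cs,key=cv2.contourArea).reshape(-1,2)
      ~~~^^^^^^^^^^^^^^^^^^^^^^^^
ValueError: max() iterable argument is empty
```

Run:
```python
from h import *
im=cv2.cvtColor(cv2.imread("pics/top0.png"),cv2.COLOR_BGR2RGB)
org=lambda c:(c[...,0]-c[...,2]>55)
print(im[270,240],im[294,224:246,0])
for n,b,z in(("tile",(222,212,262,250),.016),("low",(320,234,358,275),.042),("full_b",(350,190,392,232),.064)):
    print(n,rect("top",im,b,z,org))
print("spacer",rect("top",im,(216,274,252,314),.006,lambda c:cv2.morphologyEx((c.min(-1)>115).astype(np.uint8),cv2.MORPH_CLOSE,np.ones((25,25)))))
g=lambda l:np.array(l)/4.2+[210,185]-.4
P=lambda n,w:print(n,w.mean(0).round(4),[ (round(float(np.hypot(*e)),4),round(float(np.arctan2(e[1],e[0])),3)) for e in (w[1]-w[0],w[2]-w[1],w[2]-w[3],w[3]-w[0])])
P("tile hand",world("top",g([(148,134),(190,199),(113,251),(67,186)]),.016))
P("spacer hand",world("top",g([(74,397),(160,423),(130,521),(43,494)]),.006))
P("low hand",world("top",g([(540,229),(609,274),(547,355),(482,306)]),.042))
P("handle top hand",world("top",g([(560,149),(667,212),(655,233),(549,169)]),.120))
s=lambda l:np.array(l)/3.6+[240,215]-.4
P("scene: spacer",world("scene",s([(684,87),(751,120),(713,165),(640,137)]),.006))
P("scene: tile",world("scene",s([(664,247),(697,295),(610,321),(577,277)]),.016))
P("scene: low",world("scene",s([(289,75),(332,117),(263,150),(236,97)]),.042))
P("plate hand", world("top",g([(640,30),(754,101),(562,382),(449,312)]),.034))
```

```text
[105 107 104] [133 129 131 132 133 108 102 128 119  66  90 129 122 103 126 132 129 133
 133 133 130  61]
tile (array([573.6, 296.5,  59.8,  49.9]), -0.971)
low (array([514.8,  39.1,  59.2,  49. ]), -0.629)
full_b (array([623.7, -30. ,  59.8,  49. ]), -0.571)
spacer (array([408.7, 308.9,  65.7,  61. ]), -0.284)
tile hand [0.574 0.295] [(0.0486, -2.544), (0.0574, 2.184), (0.05, -2.498), (0.0597, 2.16)]
spacer hand [0.4094 0.3092] [(0.0561, -1.843), (0.0631, 2.867), (0.0567, -1.847), (0.0628, 2.856)]
low hand [0.5152 0.0378] [(0.0498, -2.136), (0.0617, 2.502), (0.0491, -2.202), (0.0584, 2.512)]
handle top hand [0.5681 0.0037] [(0.0713, -2.091), (0.014, 2.634), (0.0711, -2.102), (0.0132, 2.655)]
scene: spacer [0.4097 0.3111] [(0.0538, 1.174), (0.0559, -0.34), (0.0534, 1.325), (0.064, -0.331)]
scene: tile [0.5774 0.2974] [(0.0437, 0.644), (0.0606, -0.909), (0.0401, 0.72), (0.0638, -0.852)]
scene: low [0.5149 0.0426] [(0.0515, 0.898), (0.0557, -0.66), (0.0554, 0.652), (0.0422, -0.709)]
plate hand [0.5685 0.0035] [(0.0823, -2.119), (0.2084, 2.555), (0.0805, -2.11), (0.209, 2.563)]
```

Request:
{"op": "carry_out", "data": {"rows": [[[-0.55,30.6,-21.9,0,0,0,0],[-0.55,30.6,-21.9,0,0,0,0],[-0.55,30.6,-21.9,0,0,0,0],[-0.55,30.6,-21.9,0,0,0,0],[-0.55,30.6,-21.9,0,0,0,0]]], "squeeze": 40}}

```text
clock: 0.52
tool_pos: [0.2585, -0.387, 0.2529]
ee_rot: [-0.0, 0.992, 0.125, -0.0]
wrist_force: [0.7, -0.1, 0.1]
width: 0.0664
grip_force: 0.0
```

Request:
{"op": "carry_out", "data": {"rows": [[[-0.55,30.6,-21.9,0,0,0,0],[-0.55,30.6,-21.9,0,0,0,0],[-0.55,30.6,-21.9,0,0,0,0],[-0.55,30.6,-21.9,0,0,0,0],[-0.55,30.6,-21.9,0,0,0,0]]]}}

```text
clock: 0.93
tool_pos: [0.3795, -0.2426, 0.2532]
ee_rot: [0.0, 0.992, 0.126, 0.0]
wrist_force: [0.9, -1.0, -0.1]
width: 0.0662
grip_force: 0.0
```

Request:
{"op": "carry_out", "data": {"rows": [[[-0.55,30.6,-21.9,0,0,0,0],[-0.55,30.6,-21.9,0,0,0,0],[-0.55,30.6,-21.9,0,0,0,0],[-0.55,30.6,-21.9,0,0,0,0],[-0.55,30.6,-21.9,0,0,0,0]]]}}

```text
clock: 1.35
tool_pos: [0.5005, -0.0983, 0.253]
ee_rot: [-0.0, 0.992, 0.126, -0.0]
wrist_force: [-0.6, -0.1, 0.4]
width: 0.066
grip_force: 0.0
```

Request:
{"op": "carry_out", "data": {"rows": [[[-0.55,1.3,-38,0,0,0,0],[-0.55,1.3,-38,0,0,0,0],[-0.55,1.3,-38,0,0,0,0],[-0.55,1.3,-38,0,0,0,0],[-0.55,1.3,-38,0,0,0,0]]]}}

```text
clock: 1.77
tool_pos: [0.4579, 0.0871, 0.253]
ee_rot: [0.0, 0.992, 0.125, -0.0]
wrist_force: [1.1, 0.1, -0.4]
width: 0.0662
grip_force: 0.0
```

Request:
{"op": "carry_out", "data": {"rows": [[[-0.55,1.3,-38,0,0,0,0],[-0.55,1.3,-38,0,0,0,0],[-0.55,1.3,-38,0,0,0,0],[-0.55,1.3,-38,0,0,0,0],[-0.55,1.3,-38,0,0,0,0]]]}}

```text
clock: 2.18
tool_pos: [0.4381, 0.1871, 0.2569]
ee_rot: [-0.032, 0.983, 0.183, -0.007]
wrist_force: [-0.6, 0.0, -0.0]
width: 0.0664
grip_force: 0.0
```

Request:
{"op": "carry_out", "data": {"rows": [[[-0.55,1.3,-38,0,0,0,0],[-0.55,0,0,25,0,0,0.107],[-0.55,0,0,25,0,0,0.107],[-0.55,0,0,25,0,0,0.107],[-0.55,0,0,25,0,0,0.107]]]}}

```text
clock: 2.6
tool_pos: [0.4554, 0.0982, 0.159]
ee_rot: [-0.079, 0.995, 0.059, -0.03]
wrist_force: [0.9, 0.1, 1.0]
width: 0.0662
grip_force: 0.0
```

Request:
{"op": "carry_out", "data": {"rows": [[[-0.55,0,0,0,0,0,0.107],[-0.55,0,0,0,0,0,0],[-0.55,0,0,0,0,0,0]]]}}

```text
clock: 2.85
tool_pos: [0.4569, 0.07, 0.1597]
ee_rot: [-0.088, 0.995, 0.023, -0.036]
wrist_force: [0.5, 0.7, 0.1]
width: 0.0661
grip_force: 0.0
```

```bash
python3 -c "
from h import *
delta(.4093,.3092,.03,-.28)"
```

```text
t 2.85 pos [0.4569 0.07   0.1597] yaw 0.052 q1,q6 [0.05 3.14] F [0.5 0.7 0.1] w 0.0661 tilt [-0.076  0.173 -0.982]
 d [ -26.1 -214.4  172.3] rz 0.332 or -2.809
```

```bash
cat >> h.py <<'E'
def level():
    s,M=state(); a=np.cross(-np.eye(3)[2],M[:,2]); ang=np.arcsin(np.linalg.norm(a))
    v=-a/max(np.linalg.norm(a),1e-9)*ang
    print(' level rotvec(tool)',(M.T@v).round(4))
E
python3 -c "
from h import *
level()"
```

```text
level rotvec(tool) [-0.177   0.0686 -0.    ]
```

Request:
{"op": "carry_out", "data": {"rows": [[[-0.55,0,0,-10,0,0,-0.1],[-0.55,0,0,-10,-0.098,0.025,0],[-0.55,0,0,-10,-0.098,0.025,0],[-0.55,0,0,0,0,0,0],[-0.55,0,0,0,0,0,0]]]}}

```text
clock: 3.27
tool_pos: [0.459, 0.0679, 0.1908]
ee_rot: [0.005, 0.997, 0.077, 0.002]
wrist_force: [-0.4, 0.7, -0.4]
width: 0.0663
grip_force: 0.0
```

```bash
python3 -c "
from h import *
delta(.4093,.3092,.03,2.86);level()"
```

```text
t 3.27 pos [0.459  0.0679 0.1908] yaw 0.153 q1,q6 [0.15 3.14] F [-0.4  0.7 -0.4] w 0.0663 tilt [ 0.004 -0.01  -1.   ]
 d [ -12.6 -247.7  158.2] rz 0.435 or -2.707
 level rotvec(tool) [ 0.0102 -0.0025 -0.    ]
```

Request:
{"op": "carry_out", "data": {"rows": [[[-0.55,0,0,0,0.01,-0.0025,0],[-0.55,0,0,0,0,0,-0.123],[-0.55,0,0,0,0,0,-0.123],[-0.55,0,0,0,0,0,-0.123],[-0.55,0,0,0,0,0,-0.123]]]}}

```text
clock: 3.68
tool_pos: [0.4589, 0.0659, 0.1889]
ee_rot: [-0.0, 0.948, 0.318, -0.002]
wrist_force: [0.6, -0.2, 0.1]
width: 0.066
grip_force: 0.0
```

Request:
{"op": "carry_out", "data": {"rows": [[[-0.55,0,0,0,0,0,-0.123],[-0.55,0,0,0,0,0,-0.123],[-0.55,0,0,0,0,0,-0.123],[-0.55,0,0,0,0,0,-0.123],[-0.55,0,0,0,0,0,-0.123]]]}}

```text
clock: 4.1
tool_pos: [0.4589, 0.0659, 0.1889]
ee_rot: [-0.001, 0.807, 0.59, -0.002]
wrist_force: [0.5, 0.3, -0.2]
width: 0.0665
grip_force: 0.0
```

Request:
{"op": "carry_out", "data": {"rows": [[[-0.55,0,0,0,0,0,-0.123],[-0.55,0,0,0,0,0,-0.123],[-0.55,0,0,0,0,0,-0.123],[-0.55,0,0,0,0,0,-0.123],[-0.55,0,0,0,0,0,-0.123]]]}}

```text
clock: 4.52
tool_pos: [0.4589, 0.0658, 0.1889]
ee_rot: [-0.002, 0.591, 0.807, -0.001]
wrist_force: [-0.3, -0.5, -0.2]
width: 0.0664
grip_force: 0.0
```

Request:
{"op": "carry_out", "data": {"rows": [[[-0.55,0,0,0,0,0,-0.123],[-0.55,0,0,0,0,0,-0.123],[-0.55,0,0,0,0,0,-0.123],[-0.55,0,0,0,0,0,-0.123],[-0.55,0,0,0,0,0,-0.123]]]}}

```text
clock: 4.93
tool_pos: [0.4589, 0.0658, 0.1889]
ee_rot: [-0.002, 0.319, 0.948, -0.001]
wrist_force: [0.1, 0.9, -0.7]
width: 0.0664
grip_force: 0.0
```

Request:
{"op": "carry_out", "data": {"rows": [[[-0.55,0,0,0,0,0,-0.123],[-0.55,0,0,0,0,0,-0.123],[-0.55,0,0,0,0,0,-0.123],[-0.55,0,0,0,0,0,0],[-0.55,0,0,0,0,0,0]]]}}

```text
clock: 5.35
tool_pos: [0.4589, 0.0658, 0.1891]
ee_rot: [-0.001, 0.144, 0.99, -0.001]
wrist_force: [0.3, -1.4, -0.0]
width: 0.0662
grip_force: 0.0
```

```bash
python3 -c "
from h import *
delta(.4093,.3092,.05,2.86);level()"
```

```text
t 5.35 pos [0.4589 0.0658 0.1891] yaw 2.852 q1,q6 [0.14 0.43] F [ 0.3 -1.4 -0. ] w 0.0662 tilt [-0.003 -0.001 -1.   ]
 d [116.8 219.4 139. ] rz -0.008 or 3.133
 level rotvec(tool) [-0.0022 -0.0027  0.    ]
```

Request:
{"op": "carry_out", "data": {"rows": [[[-0.55,16.7,31.3,14,-0.002,-0.003,0],[-0.55,16.7,31.3,14,0,0,0],[-0.55,16.7,31.3,14,0,0,0],[-0.55,16.7,31.3,14,0,0,0],[-0.55,16.7,31.3,14,0,0,0]]]}}

```text
clock: 5.77
tool_pos: [0.4223, 0.2409, 0.1186]
ee_rot: [0.001, 0.145, 0.989, -0.0]
wrist_force: [-0.6, -0.1, 0.5]
width: 0.0661
grip_force: 0.0
```

Request:
{"op": "carry_out", "data": {"rows": [[[-0.55,16.7,31.3,14,0,0,-0.008],[-0.55,16.6,31.5,14,0,0,0],[-0.55,0,0,21,0,0,0],[-0.55,0,0,20,0,0,0],[-0.55,0,0,0,0,0,0]]]}}

```text
clock: 6.18
tool_pos: [0.4063, 0.3082, 0.0461]
ee_rot: [-0.002, 0.14, 0.99, -0.003]
wrist_force: [-0.1, -0.7, -0.6]
width: 0.0664
grip_force: 0.0
```

```bash
python3 -c "
from h import *
delta(.4093,.3092,.03,2.86);level()
t=eyes.snapshot('top')[230:350,150:310];s=eyes.snapshot('scene')[160:300,370:530]
a=cv2.resize(t,(400,300));b=cv2.resize(s,(400,350))[:300]
cv2.imwrite('pics/pre1.png',cv2.convertScaleAbs(np.hstack([a,b])[:,:,::-1],alpha=1.4))"
```

```text
t 6.18 pos [0.4063 0.3082 0.0461] yaw 2.862 q1,q6 [0.65 0.93] F [-0.1 -0.7 -0.6] w 0.0664 tilt [-0.004 -0.005 -1.   ]
 d [-2.6  1.9 16. ] rz 0.002 or -3.14
 level rotvec(tool) [-0.0058 -0.0024  0.    ]
```

View pics/pre1.png

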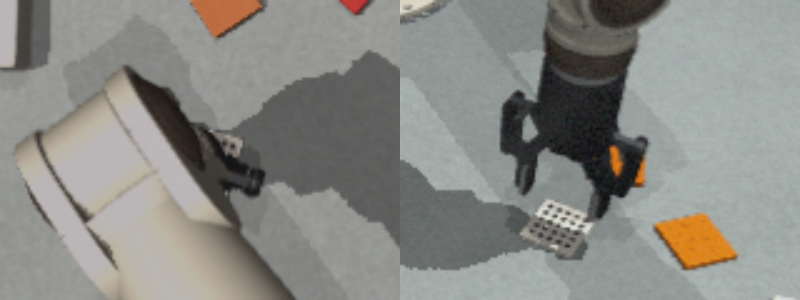

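The gripper is straddling the spacer, which is at about (555,225) in the right half of the picture. I now go down in small steps until it touches.

Request:
{"op": "carry_out", "data": {"rows": [[[-0.55,-2.6,1.9,0,-0.006,-0.002,0.002],[-0.55,0,0,12,0,0,0],[-0.55,0,0,11,0,0,0],[-0.55,0,0,0,0,0,0],[-0.55,0,0,0,0,0,0]]]}}

```text
clock: 6.7
tool_pos: [0.4113, 0.3096, 0.0266]
ee_rot: [0.002, 0.139, 0.99, 0.002]
wrist_force: [0.1, -0.8, 0.7]
width: 0.0663
grip_force: 0.0
```

Request:
{"op": "carry_out", "data": {"rows": [[[-0.55,0,0,2,0,0,0],[-0.55,0,0,0,0,0,0],[-0.55,0,0,0,0,0,0]]]}}

```text
clock: 6.95
tool_pos: [0.4118, 0.3103, 0.0256]
ee_rot: [0.003, 0.139, 0.99, 0.002]
wrist_force: [0.5, 0.3, 0.9]
width: 0.0661
grip_force: 0.0
```

Request:
{"op": "carry_out", "data": {"rows": [[[-0.55,0,0,1.5,0,0,0],[-0.55,0,0,0,0,0,0],[-0.55,0,0,0,0,0,0]]]}}

```text
clock: 7.2
tool_pos: [0.4117, 0.3103, 0.024]
ee_rot: [0.003, 0.139, 0.99, 0.002]
wrist_force: [0.3, -0.1, -0.1]
width: 0.0663
grip_force: 0.0
```

Request:
{"op": "carry_out", "data": {"rows": [[[-0.55,2,-1.7,2,0.005,0.004,0],[-0.55,0,0,0,0,0,0],[-0.55,0,0,0,0,0,0]]]}}

```text
clock: 7.45
tool_pos: [0.4091, 0.3091, 0.0218]
ee_rot: [0.0, 0.139, 0.99, -0.0]
wrist_force: [-0.5, 0.0, -0.2]
width: 0.0657
grip_force: 0.0
```

Request:
{"op": "carry_out", "data": {"rows": [[[-0.55,0,0,1.5,0,0,0],[-0.55,0,0,0,0,0,0],[-0.55,0,0,0,0,0,0]]]}}

```text
clock: 7.7
tool_pos: [0.4093, 0.3091, 0.0203]
ee_rot: [0.0, 0.139, 0.99, -0.0]
wrist_force: [-0.0, -0.1, -0.1]
width: 0.066
grip_force: 0.0
```

Request:
{"op": "carry_out", "data": {"rows": [[[-0.55,0,0,1,0,0,0],[-0.55,0,0,0,0,0,0],[-0.55,0,0,0,0,0,0]]]}}

```text
clock: 7.95
tool_pos: [0.4093, 0.3091, 0.0193]
ee_rot: [0.0, 0.139, 0.99, -0.0]
wrist_force: [0.3, 1.0, -0.2]
width: 0.0663
grip_force: 0.0
```

```bash
python3 -c "
from h import *
delta(.4093,.3092,.018,2.86);level()"
```

```text
t 7.95 pos [0.4093 0.3091 0.0193] yaw 2.863 q1,q6 [0.65 0.93] F [ 0.3  1.  -0.2] w 0.0663 tilt [ 0. -0. -1.]
 d [-0.   0.1  1.3] rz 0.003 or -3.139
 level rotvec(tool) [-0.      0.0004 -0.    ]
```

Request:
{"op": "carry_out", "data": {"rows": [[[-0.55,0,0,1.5,0,0,0],[-0.55,0,0,0,0,0,0],[-0.55,0,0,0,0,0,0]]]}}

```text
clock: 8.2
tool_pos: [0.4092, 0.3091, 0.0178]
ee_rot: [0.0, 0.139, 0.99, -0.0]
wrist_force: [0.4, 0.4, 1.0]
width: 0.0664
grip_force: 0.0
```

Request:
{"op": "carry_out", "data": {"rows": [[[-0.45,0,0,0,0,0,0],[-0.45,0,0,0,0,0,0],[-0.45,0,0,0,0,0,0]]]}}

```text
clock: 8.45
tool_pos: [0.4093, 0.3091, 0.018]
ee_rot: [0.0, 0.139, 0.99, 0.0]
wrist_force: [-0.3, 0.4, 0.2]
width: 0.0617
grip_force: 0.0
```

Request:
{"op": "carry_out", "data": {"rows": [[[-0.45,0,0,1,0,0,0],[-0.45,0,0,0,0,0,0],[-0.45,0,0,0,0,0,0]]]}}

```text
clock: 8.7
tool_pos: [0.4093, 0.3091, 0.0168]
ee_rot: [0.0, 0.139, 0.99, -0.0]
wrist_force: [0.6, 0.0, 0.5]
width: 0.0621
grip_force: 0.0
```

Request:
{"op": "carry_out", "data": {"rows": [[[-0.45,0,0,1,0,0,0],[-0.45,0,0,0,0,0,0],[-0.45,0,0,0,0,0,0]]]}}

```text
clock: 8.95
tool_pos: [0.4094, 0.3092, 0.0165]
ee_rot: [0.0, 0.139, 0.99, 0.0]
wrist_force: [-3.0, -1.7, 7.2]
width: 0.062
grip_force: 2.9
```

Request:
{"op": "carry_out", "data": {"rows": [[[0.3,0,0,0,0,0,0],[0.3,0,0,0,0,0,0],[0.3,0,0,0,0,0,0],[0.3,0,0,0,0,0,0]]], "squeeze": 30}}

```text
clock: 9.28
tool_pos: [0.4105, 0.31, 0.0181]
ee_rot: [0.002, 0.139, 0.99, 0.001]
wrist_force: [-1.3, -0.3, 15.7]
width: 0.055
grip_force: 39.1
```

Touched the bench, then gripped the spacer at 55 mm. Lifting.

Request:
{"op": "carry_out", "data": {"rows": [[[0.3,0,0,-5,0,0,0],[0.3,0,0,-10,0,0,0],[0.3,0,0,-20,0,0,0],[0.3,0,0,-30,0,0,0],[0.3,0,0,-30,0,0,0]]]}}

```text
clock: 9.7
tool_pos: [0.4086, 0.3086, 0.1117]
ee_rot: [-0.0, 0.139, 0.99, -0.001]
wrist_force: [0.7, 0.8, 0.1]
width: 0.0545
grip_force: 32.3
```

Request:
{"op": "carry_out", "data": {"rows": [[[0.3,0,0,-35,0,0,0],[0.3,0,0,0,0,0,0.075],[0.3,0,0,0,0,0,0.075],[0.3,0,0,0,0,0,0.075],[0.3,0,0,0,0,0,0.075]]]}}

```text
clock: 10.12
tool_pos: [0.4092, 0.3091, 0.1465]
ee_rot: [0.0, 0.287, 0.958, 0.0]
wrist_force: [-0.1, -0.7, -0.7]
width: 0.0551
grip_force: 32.3
```

Request:
{"op": "carry_out", "data": {"rows": [[[0.3,0,0,0,0,0,0],[0.3,0,0,0,0,0,0]]]}}

```text
clock: 10.28
tool_pos: [0.4092, 0.3091, 0.1461]
ee_rot: [0.0, 0.284, 0.959, -0.0]
wrist_force: [-0.2, 0.7, -0.1]
width: 0.0551
grip_force: 32.3
```

```bash
python3 -c "
from h import *
delta(.5148,.039,.15,2.55);level()
s=eyes.snapshot('scene')[130:300,330:550]
cv2.imwrite('pics/held1.png',cv2.convertScaleAbs(cv2.resize(s,None,fx=3,fy=3)[:,:,::-1],alpha=1.4))"
```

```text
t 10.28 pos [0.4092 0.3091 0.1461] yaw 2.565 q1,q6 [0.65 1.22] F [-0.2  0.7 -0.1] w 0.0551 tilt [ 0. -0. -1.]
 d [-235.8 -168.9   -3.8] rz 0.015 or -3.126
 level rotvec(tool) [0.0001 0.0004 0.    ]
```

View pics/held1.png

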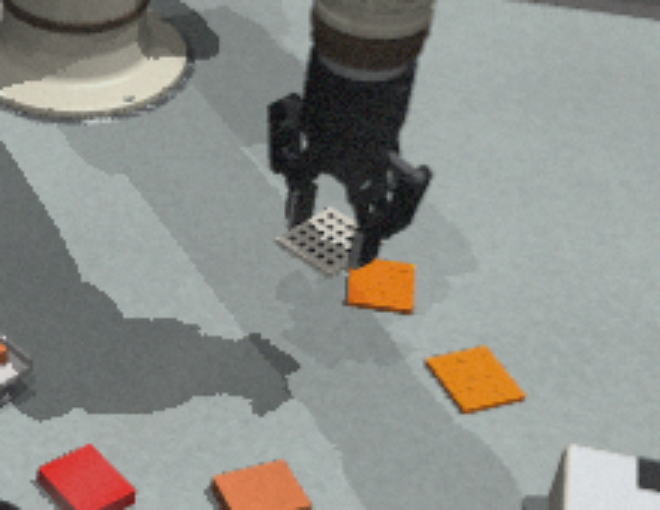

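The spacer is held flat and level, at about (320,240) in the crop. Next I carry it over the single-tile bay.

Request:
{"op": "carry_out", "data": {"rows": [[[0.3,-29.5,-21.1,0,0,0,0],[0.3,-29.5,-21.1,0,0,0,0],[0.3,-29.5,-21.1,0,0,0,0],[0.3,-29.5,-21.1,0,0,0,0],[0.3,-29.5,-21.1,0,0,0,0]]]}}

```text
clock: 10.75
tool_pos: [0.4752, 0.1386, 0.1461]
ee_rot: [0.0, 0.284, 0.959, 0.0]
wrist_force: [0.8, 0.4, -0.1]
width: 0.0549
grip_force: 32.3
```

Request:
{"op": "carry_out", "data": {"rows": [[[0.3,-29.5,-21.1,0,0,0,0],[0.3,-29.5,-21.1,0,0,0,0.01],[0.3,-29.3,-21.2,0,0,0,0],[0.3,0,0,0,0,0,0],[0.3,0,0,0,0,0,0]]]}}

```text
clock: 11.17
tool_pos: [0.5142, 0.037, 0.1458]
ee_rot: [-0.0, 0.291, 0.957, -0.0]
wrist_force: [-0.8, 0.1, -0.9]
width: 0.055
grip_force: 32.3
```

Request:
{"op": "carry_out", "data": {"rows": [[[0.3,0,0,25,0,0,0],[0.3,0,0,25,0,0,0],[0.3,0,0,20,0,0,0],[0.3,0,0,0,0,0,0],[0.3,0,0,0,0,0,0]]]}}

```text
clock: 11.58
tool_pos: [0.5131, 0.0395, 0.0756]
ee_rot: [-0.001, 0.289, 0.957, -0.0]
wrist_force: [0.6, 1.2, -0.2]
width: 0.0554
grip_force: 32.3
```

```bash
python3 -c "
from h import *
delta(.5148,.039,.0615,2.55);level()
s=eyes.snapshot('scene')[170:320,230:430]
cv2.imwrite('pics/place1.png',cv2.convertScaleAbs(cv2.resize(s,None,fx=3.5,fy=3.5)[:,:,::-1],alpha=1.4))"
```

```text
t 11.58 pos [0.5131 0.0395 0.0756] yaw 2.555 q1,q6 [0.08 0.66] F [ 0.6  1.2 -0.2] w 0.0554 tilt [-0.002 -0.    -1.   ]
 d [-1.7  0.5 14.1] rz 0.005 or -3.137
 level rotvec(tool) [-0.0009 -0.0012 -0.    ]
```

View pics/place1.png

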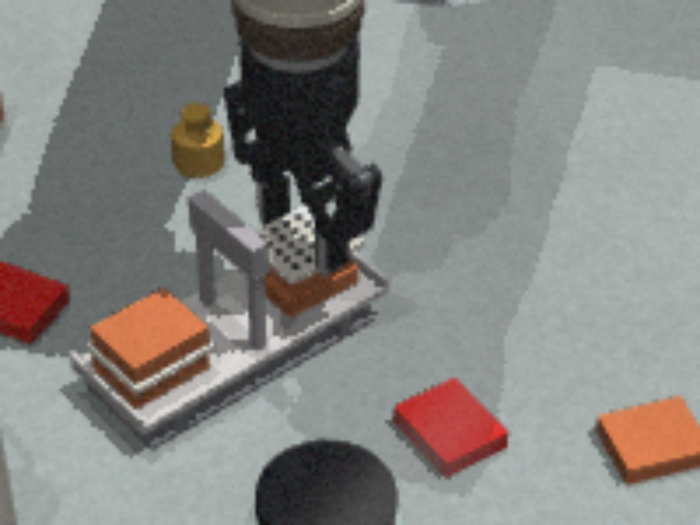

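The spacer is above the single tile, at about (300,245) in the crop. Lowering in small steps.

Request:
{"op": "carry_out", "data": {"rows": [[[0.3,-1,0,6,0,0,0],[0.3,0,0,5,0,0,0],[0.3,0,0,0,0,0,0],[0.3,0,0,0,0,0,0]]]}}

```text
clock: 11.97
tool_pos: [0.5148, 0.0381, 0.0651]
ee_rot: [0.0, 0.29, 0.957, 0.0]
wrist_force: [0.3, -0.6, 0.0]
width: 0.0545
grip_force: 32.3
```

Request:
{"op": "carry_out", "data": {"rows": [[[0.3,0,0,1.5,0,0,0],[0.3,0,0,0,0,0,0],[0.3,0,0,0,0,0,0]]]}}

```text
clock: 12.22
tool_pos: [0.5149, 0.0381, 0.0636]
ee_rot: [0.0, 0.29, 0.957, 0.0]
wrist_force: [0.7, 0.7, 0.0]
width: 0.0547
grip_force: 32.3
```

Request:
{"op": "carry_out", "data": {"rows": [[[0.3,0,0,1.5,0,0,0],[0.3,0,0,0,0,0,0],[0.3,0,0,0,0,0,0]]]}}

```text
clock: 12.47
tool_pos: [0.5148, 0.0381, 0.0619]
ee_rot: [0.0, 0.29, 0.957, -0.0]
wrist_force: [1.3, -0.6, 0.2]
width: 0.0545
grip_force: 32.3
```

```bash
python3 -c "
from h import *
delta(.5148,.039,.0601,2.55);level()"
```

```text
t 12.47 pos [0.5148 0.0381 0.0619] yaw 2.553 q1,q6 [0.07 0.66] F [ 1.3 -0.6  0.2] w 0.0545 tilt [ 0. -0. -1.]
 d [0.5 0.8 1.8] rz 0.003 or -3.139
 level rotvec(tool) [ 0.0001  0.0003 -0.    ]
```

Request:
{"op": "carry_out", "data": {"rows": [[[0.3,0.5,0.7,1,0,0,0],[0.3,0,0,0,0,0,0],[0.3,0,0,0,0,0,0]]]}}

```text
clock: 12.72
tool_pos: [0.5147, 0.039, 0.0609]
ee_rot: [0.0, 0.29, 0.957, 0.0]
wrist_force: [0.6, -0.9, 0.3]
width: 0.0545
grip_force: 32.3
```

Request:
{"op": "carry_out", "data": {"rows": [[[0.3,0,0,1,0,0,0],[0.3,0,0,0,0,0,0],[0.3,0,0,0,0,0,0]]]}}

```text
clock: 12.97
tool_pos: [0.5149, 0.039, 0.0601]
ee_rot: [0.0, 0.29, 0.957, 0.0]
wrist_force: [0.0, 0.4, 1.0]
width: 0.0549
grip_force: 32.4
```

Request:
{"op": "carry_out", "data": {"rows": [[[0.3,0,0,0.8,0,0,0],[0.3,0,0,0,0,0,0],[0.3,0,0,0,0,0,0]]]}}

```text
clock: 13.22
tool_pos: [0.5149, 0.039, 0.0601]
ee_rot: [0.001, 0.29, 0.957, 0.0]
wrist_force: [-2.6, 0.1, 8.7]
width: 0.0546
grip_force: 33.0
```

Contact. Releasing gently and retreating.

Request:
{"op": "carry_out", "data": {"rows": [[[0.3,0,0,-0.6,0,0,0],[-0.4,0,0,0,0,0,0],[-0.55,0,0,0,0,0,0],[-0.55,0,0,0,0,0,0],[-0.55,0,0,0,0,0,0]]]}}

```text
clock: 13.63
tool_pos: [0.5147, 0.0389, 0.0596]
ee_rot: [0.0, 0.29, 0.957, -0.0]
wrist_force: [1.0, -0.9, 0.3]
width: 0.0663
grip_force: 0.0
```

Request:
{"op": "carry_out", "data": {"rows": [[[-0.55,0,0,-10,0,0,0],[-0.55,0,0,-20,0,0,0],[-0.55,0,0,-30,0,0,0],[-0.55,0,0,-30,0,0,0],[-0.55,0,0,0,0,0,0]]]}}

```text
clock: 14.05
tool_pos: [0.5168, 0.0391, 0.1565]
ee_rot: [0.004, 0.29, 0.957, 0.002]
wrist_force: [0.9, 0.3, 1.3]
width: 0.0659
grip_force: 0.0
```

```bash
python3 -c "
from h import *
delta(.5745,.2965,.15,-.971+np.pi);level()"
```

```text
t 14.05 pos [0.5168 0.0391 0.1565] yaw 2.553 q1,q6 [0.08 0.66] F [0.9 0.3 1.3] w 0.0659 tilt [ 0.009  0.001 -1.   ]
 d [ 95.  246.    7.1] rz 0.382 or -2.759
 level rotvec(tool) [ 0.0053  0.0069 -0.    ]
```

Request:
{"op": "carry_out", "data": {"rows": [[[-0.55,11.7,30.9,0,0,0,0],[-0.55,11.7,30.9,0,0,0,0],[-0.55,11.7,30.9,0,0,0,0],[-0.55,11.7,30.9,0,0,0,0],[-0.55,11.7,30.9,0,0,0,0]]]}}

```text
clock: 14.47
tool_pos: [0.5521, 0.2015, 0.1505]
ee_rot: [0.001, 0.29, 0.957, 0.0]
wrist_force: [1.4, 0.4, 0.3]
width: 0.0662
grip_force: 0.0
```

Request:
{"op": "carry_out", "data": {"rows": [[[-0.55,11.7,30.9,0,0,0,0],[-0.55,11.7,30.9,0,0,0,0],[-0.55,11.3,31.1,0,0,0,0],[-0.55,0,0,0,0,0,0.096],[-0.55,0,0,0,0,0,0.096]]]}}

```text
clock: 14.88
tool_pos: [0.5745, 0.2985, 0.1494]
ee_rot: [0.0, 0.381, 0.924, -0.0]
wrist_force: [-0.5, -0.5, 0.1]
width: 0.0661
grip_force: 0.0
```

Request:
{"op": "carry_out", "data": {"rows": [[[-0.55,0,0,25,0,0,0.096],[-0.55,0,0,35,0,0,0.096],[-0.55,0,0,30,0,0,0],[-0.55,0,0,0,0,0,0],[-0.55,0,0,0,0,0,0]]]}}

```text
clock: 15.3
tool_pos: [0.5738, 0.296, 0.0591]
ee_rot: [-0.001, 0.467, 0.884, -0.001]
wrist_force: [-0.7, 0.8, 0.4]
width: 0.0661
grip_force: 0.0
```

```bash
python3 -c "
from h import *
delta(.5745,.2965,.022,-.971+np.pi);level()
im=eyes.snapshot('top')
org=lambda c:(c[...,0]-c[...,2]>55)
a=im[170:300,210:400];s=eyes.snapshot('scene')[200:340,240:460]
cv2.imwrite('pics/chk2.png',cv2.convertScaleAbs(np.hstack([cv2.resize(a,(400,274)),cv2.resize(s,(400,274))])[:,:,::-1],alpha=1.4))"
```

```text
t 15.3 pos [0.5738 0.296  0.0591] yaw 2.17 q1,q6 [0.48 1.45] F [-0.7  0.8  0.4] w 0.0661 tilt [-0.002 -0.001 -1.   ]
 d [-0.   1.  37.1] rz -0.001 or 3.141
 level rotvec(tool) [-0.0027 -0.      0.    ]
```

View pics/chk2.png

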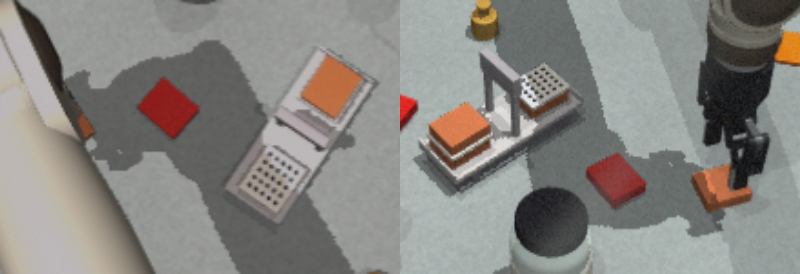

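The spacer lies square on the tile, at about (275,178) in the left half, and the gripper straddles the loose tile at about (722,187) in the right half. Descending and gripping.

Request:
{"op": "carry_out", "data": {"rows": [[[-0.55,0,0,14,0,0,0],[-0.55,0,0,14,0,0,0],[-0.55,0,0,7,0,0,0],[-0.55,0,0,0,0,0,0],[-0.55,0,0,0,0,0,0]]]}}

```text
clock: 15.82
tool_pos: [0.5752, 0.2967, 0.0262]
ee_rot: [0.001, 0.467, 0.884, 0.001]
wrist_force: [0.3, -0.2, 0.8]
width: 0.0663
grip_force: 0.0
```

Request:
{"op": "carry_out", "data": {"rows": [[[0.4,0,0,0,0,0,0],[0.4,0,0,0,0,0,0],[0.4,0,0,0,0,0,0],[0.4,0,0,0,0,0,0]]]}}

```text
clock: 16.15
tool_pos: [0.5754, 0.2968, 0.0266]
ee_rot: [0.001, 0.467, 0.884, 0.001]
wrist_force: [-0.9, 0.2, 7.5]
width: 0.049
grip_force: 32.0
```

Request:
{"op": "carry_out", "data": {"rows": [[[0.4,0,0,-8,0,0,0],[0.4,0,0,-20,0,0,0],[0.4,0,0,-30,0,0,0],[0.4,0,0,-30,0,0,0],[0.4,0,0,-35,0,0,0]]]}}

```text
clock: 16.57
tool_pos: [0.574, 0.2961, 0.1487]
ee_rot: [-0.0, 0.467, 0.884, -0.001]
wrist_force: [1.3, 0.5, -1.1]
width: 0.0488
grip_force: 31.4
```

Request:
{"op": "carry_out", "data": {"rows": [[[0.4,0,0,0,0,0,-0.096],[0.4,0,0,0,0,0,-0.096],[0.4,0,0,0,0,0,-0.096],[0.4,0,0,0,0,0,-0.096],[0.4,0,0,0,0,0,0]]]}}

```text
clock: 16.98
tool_pos: [0.5746, 0.2965, 0.1484]
ee_rot: [0.0, 0.288, 0.958, 0.0]
wrist_force: [0.5, 0.4, -0.7]
width: 0.0488
grip_force: 31.4
```

Request:
{"op": "carry_out", "data": {"rows": [[[0.4,0,0,0,0,0,0],[0.4,0,0,0,0,0,0]]]}}

```text
clock: 17.15
tool_pos: [0.5746, 0.2965, 0.1481]
ee_rot: [0.0, 0.292, 0.957, 0.0]
wrist_force: [-0.5, 0.4, -0.8]
width: 0.0493
grip_force: 31.4
```

```bash
python3 -c "
from h import *
delta(.5148,.039,.15,2.555);level()"
```

```text
t 17.15 pos [0.5746 0.2965 0.1481] yaw 2.55 q1,q6 [0.48 1.07] F [-0.5  0.4 -0.8] w 0.0493 tilt [ 0.001  0.    -1.   ]
 d [ -94. -247.   -2.] rz -0.005 or 3.136
 level rotvec(tool) [ 0.0003  0.0005 -0.    ]
```

Request:
{"op": "carry_out", "data": {"rows": [[[0.4,-11.7,-30.9,0,0,0,0],[0.4,-11.7,-30.9,0,0,0,0],[0.4,-11.7,-30.9,0,0,0,0],[0.4,-11.7,-30.9,0,0,0,0],[0.4,-11.7,-30.9,0,0,0,0]]]}}

```text
clock: 17.57
tool_pos: [0.5368, 0.1342, 0.1479]
ee_rot: [0.0, 0.291, 0.957, 0.0]
wrist_force: [-0.3, -0.3, -1.4]
width: 0.0494
grip_force: 31.5
```

Request:
{"op": "carry_out", "data": {"rows": [[[0.4,-11.7,-30.9,0,0,0,0],[0.4,-11.9,-30.9,0,0,0,0],[0.4,-11.9,-30.7,0,0,0,0],[0.4,0,0,0,0,0,0],[0.4,0,0,0,0,0,0]]]}}

```text
clock: 17.98
tool_pos: [0.5154, 0.0374, 0.1482]
ee_rot: [0.001, 0.292, 0.956, 0.0]
wrist_force: [0.4, 0.7, -1.1]
width: 0.0487
grip_force: 31.6
```

Request:
{"op": "carry_out", "data": {"rows": [[[0.4,0,0,25,0,0,0],[0.4,0,0,25,0,0,0],[0.4,0,0,15,0,0,0],[0.4,0,0,0,0,0,0],[0.4,0,0,0,0,0,0]]]}}

```text
clock: 18.4
tool_pos: [0.5154, 0.0396, 0.0825]
ee_rot: [-0.0, 0.29, 0.957, -0.0]
wrist_force: [0.1, -0.1, 0.6]
width: 0.0495
grip_force: 31.6
```

Request:
{"op": "carry_out", "data": {"rows": [[[0.4,0,0,0,0,0,0],[0.4,0,0,0,0,0,0]]]}}

```text
clock: 18.57
tool_pos: [0.5165, 0.0393, 0.0843]
ee_rot: [0.001, 0.29, 0.957, 0.0]
wrist_force: [0.2, 0.3, -1.1]
width: 0.0491
grip_force: 31.6
```

```bash
python3 -c "
from h import *
delta(.5148,.039,.0746,2.555);level()"
```

```text
t 18.57 pos [0.5165 0.0393 0.0843] yaw 2.553 q1,q6 [0.08 0.66] F [ 0.2  0.3 -1.1] w 0.0491 tilt [ 0.003  0.    -1.   ]
 d [ 1.3 -1.2  9.7] rz -0.002 or 3.14
 level rotvec(tool) [ 0.0016  0.0021 -0.    ]
```

Request:
{"op": "carry_out", "data": {"rows": [[[0.4,0.6,-0.6,5,0,0,0],[0.4,0,0,3,0,0,0],[0.4,0,0,0,0,0,0],[0.4,0,0,0,0,0,0]]]}}

```text
clock: 18.9
tool_pos: [0.5148, 0.0386, 0.0748]
ee_rot: [0.0, 0.29, 0.957, 0.0]
wrist_force: [-0.5, 0.9, -0.2]
width: 0.0492
grip_force: 31.6
```

Request:
{"op": "carry_out", "data": {"rows": [[[0.4,0,0,1,0,0,0],[0.4,0,0,0,0,0,0],[0.4,0,0,0,0,0,0]]]}}

```text
clock: 19.15
tool_pos: [0.5148, 0.0387, 0.0746]
ee_rot: [0.0, 0.29, 0.957, 0.0]
wrist_force: [-3.1, 0.0, 5.2]
width: 0.0493
grip_force: 32.3
```

Request:
{"op": "carry_out", "data": {"rows": [[[0.4,0,0,0.7,0,0,0],[0.4,0,0,0,0,0,0],[0.4,0,0,0,0,0,0]]]}}

```text
clock: 19.4
tool_pos: [0.5149, 0.0387, 0.0745]
ee_rot: [0.001, 0.29, 0.957, 0.0]
wrist_force: [-5.6, -0.6, 11.5]
width: 0.0491
grip_force: 32.9
```

Contact. Releasing, retreating to z ≈ 0.19 and checking.

Request:
{"op": "carry_out", "data": {"rows": [[[0.4,0,0,-1.3,0,0,0],[-0.4,0,0,0,0,0,0],[-0.5,0,0,0,0,0,0],[-0.5,0,0,0,0,0,0],[-0.5,0,0,0,0,0,0]]]}}

```text
clock: 19.82
tool_pos: [0.5147, 0.0387, 0.0741]
ee_rot: [0.0, 0.29, 0.957, -0.0]
wrist_force: [-0.1, -0.1, -0.1]
width: 0.064
grip_force: 0.0
```

Request:
{"op": "carry_out", "data": {"rows": [[[-0.5,0,0,-10,0,0,0],[-0.5,0,0,-20,0,0,0],[-0.5,0,0,-30,0,0,0],[-0.5,0,0,-30,0,0,0],[-0.5,0,0,-25,0,0,0]]]}}

```text
clock: 20.23
tool_pos: [0.5148, 0.0387, 0.1921]
ee_rot: [0.001, 0.29, 0.957, 0.0]
wrist_force: [0.2, -0.1, 0.7]
width: 0.0639
grip_force: 0.0
```

Request:
{"op": "carry_out", "data": {"rows": [[[-0.5,0,0,0,0,0,0],[-0.5,0,0,0,0,0,0],[-0.5,0,0,0,0,0,0]]]}}

```text
clock: 20.48
tool_pos: [0.5147, 0.0387, 0.1892]
ee_rot: [0.0, 0.29, 0.957, -0.0]
wrist_force: [-1.3, 0.2, -0.8]
width: 0.0642
grip_force: 0.0
```

```bash
python3 -c "
from h import *
delta(.5685,.0036,.19,2.56-np.pi/2);level()
s=eyes.snapshot('scene')[170:320,220:420];t=eyes.snapshot('top')[160:300,270:440]
cv2.imwrite('pics/chk3.png',cv2.convertScaleAbs(np.hstack([cv2.resize(t,(400,330)),cv2.resize(s,(400,330))])[:,:,::-1],alpha=1.4))"
```

```text
t 20.48 pos [0.5147 0.0387 0.1892] yaw 2.553 q1,q6 [0.08 0.66] F [-1.3  0.2 -0.8] w 0.0642 tilt [ 0. -0. -1.]
 d [-64.2   0.7  -0.8] rz 1.564 or -1.578
 level rotvec(tool) [0.0001 0.0003 0.    ]
```

View pics/chk3.png

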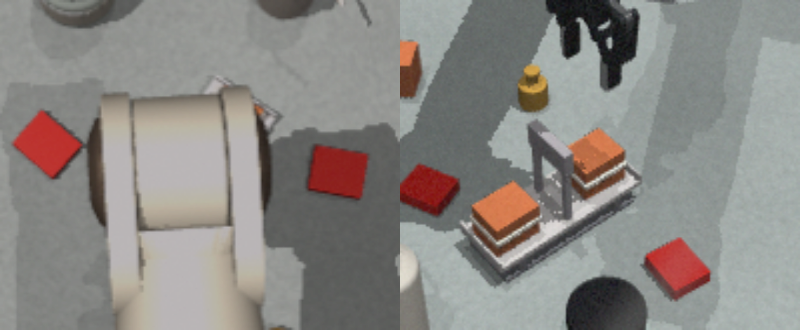

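Both stacks look complete and square. The new one is at about (597,163) in the right half. Next: move over the handle and turn by a quarter turn.

Request:
{"op": "carry_out", "data": {"rows": [[[-0.3,-21.4,0.2,0,0,0,0],[-0.3,-21.4,0.2,0,0,0,0],[-0.3,-21.4,0.3,0,0,0,0],[-0.3,0,0,0,0,0,0.12],[-0.3,0,0,0,0,0,0.12]]]}}

```text
clock: 21.0
tool_pos: [0.5687, 0.0029, 0.1876]
ee_rot: [-0.001, 0.405, 0.914, -0.001]
wrist_force: [-0.1, 1.1, 0.4]
width: 0.0553
grip_force: 0.0
```

Request:
{"op": "carry_out", "data": {"rows": [[[-0.3,0,0,0,0,0,0.12],[-0.3,0,0,0,0,0,0.12],[-0.3,0,0,0,0,0,0.12],[-0.3,0,0,0,0,0,0.12],[-0.3,0,0,0,0,0,0.12]]]}}

```text
clock: 21.42
tool_pos: [0.568, 0.0036, 0.1881]
ee_rot: [-0.001, 0.657, 0.754, -0.001]
wrist_force: [-0.7, -0.3, -0.3]
width: 0.0557
grip_force: 0.0
```

Request:
{"op": "carry_out", "data": {"rows": [[[-0.3,0,0,0,0,0,0.12],[-0.3,0,0,0,0,0,0.12],[-0.3,0,0,0,0,0,0.12],[-0.3,0,0,0,0,0,0.12],[-0.3,0,0,0,0,0,0.12]]]}}

```text
clock: 21.83
tool_pos: [0.5681, 0.0036, 0.1882]
ee_rot: [-0.0, 0.851, 0.526, -0.001]
wrist_force: [-0.1, 0.2, 0.1]
width: 0.0556
grip_force: 0.0
```

Request:
{"op": "carry_out", "data": {"rows": [[[-0.3,0,0,0,0,0,0.12],[-0.3,0,0,0,0,0,0],[-0.3,0,0,0,0,0,0],[-0.3,0,0,0,0,0,0]]]}}

```text
clock: 22.17
tool_pos: [0.5683, 0.0036, 0.1888]
ee_rot: [-0.0, 0.878, 0.478, -0.0]
wrist_force: [-0.4, -0.2, 0.8]
width: 0.0555
grip_force: 0.0
```

```bash
python3 -c "
from h import *
delta(.5685,.0036,.109,2.56-np.pi/2);level()
s=eyes.snapshot('scene')[150:310,220:420]
cv2.imwrite('pics/chk4.png',cv2.convertScaleAbs(cv2.resize(s,None,fx=3.5,fy=3.5)[:,:,::-1],alpha=1.4))"
```

```text
t 22.17 pos [0.5683 0.0036 0.1888] yaw 0.997 q1,q6 [0.01 2.15] F [-0.4 -0.2  0.8] w 0.0555 tilt [-0.001 -0.    -1.   ]
 d [ 0.1  0.2 79.8] rz 0.008 or -3.134
 level rotvec(tool) [-0.0004  0.0003 -0.    ]
```

View pics/chk4.png

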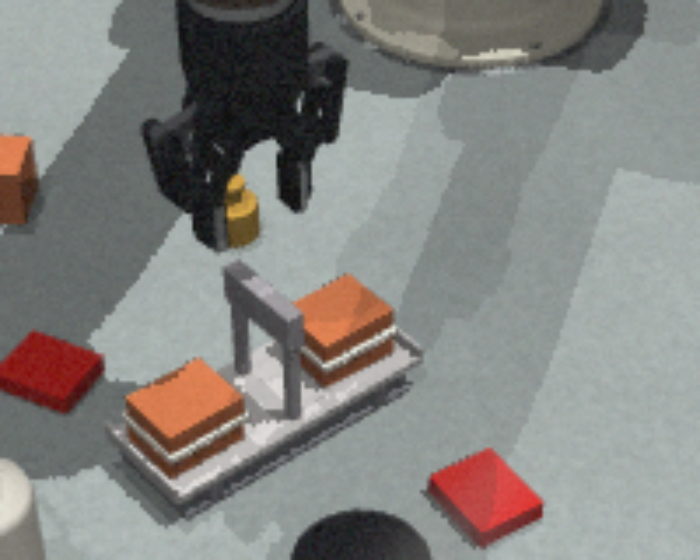

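The jaws straddle the handle bar, at about (262,300) in the crop. Descending and closing gradually.

Request:
{"op": "carry_out", "data": {"rows": [[[-0.3,0,0,25,0,0,0.008],[-0.3,0,0,25,0,0,0],[-0.3,0,0,20,0,0,0],[-0.3,0,0,10,0,0,0],[-0.3,0,0,0,0,0,0]]]}}

```text
clock: 22.63
tool_pos: [0.5673, 0.0036, 0.1069]
ee_rot: [-0.001, 0.881, 0.473, -0.002]
wrist_force: [0.2, 1.1, 0.3]
width: 0.0555
grip_force: 0.0
```

Request:
{"op": "carry_out", "data": {"rows": [[[0,0,0,0,0,0,0],[0.3,0,0,0,0,0,0],[0.4,0,0,0,0,0,0],[0.5,0,0,0,0,0,0],[0.55,0,0,0,0,0,0]]]}}

```text
clock: 23.05
tool_pos: [0.569, 0.0036, 0.1103]
ee_rot: [0.0, 0.881, 0.473, 0.001]
wrist_force: [0.8, 0.0, -0.8]
width: 0.0191
grip_force: 0.0
```

Request:
{"op": "carry_out", "data": {"rows": [[[0.6,0,0,0,0,0,0],[0.64,0,0,0,0,0,0],[0.68,0,0,0,0,0,0],[0.8,0,0,0,0,0,0],[1,0,0,0,0,0,0]]], "squeeze": 30}}

```text
clock: 23.47
tool_pos: [0.5681, 0.0041, 0.11]
ee_rot: [-0.0, 0.881, 0.473, 0.0]
wrist_force: [-5.4, 3.0, 4.4]
width: 0.0136
grip_force: 30.0
```

Request:
{"op": "carry_out", "data": {"rows": [[[1,0,0,0,0,0,0],[1,0,0,0,0,0,0],[1,0,0,0,0,0,0]]], "squeeze": 80}}

```text
clock: 23.72
tool_pos: [0.5683, 0.004, 0.1101]
ee_rot: [-0.0, 0.881, 0.473, 0.0]
wrist_force: [-5.5, 3.2, 6.0]
width: 0.0127
grip_force: 79.8
```

```bash
python3 -c "
from h import *
delta(.5685,.0036,.109,2.56-np.pi/2);level()"
```

```text
t 23.72 pos [0.5683 0.004  0.1101] yaw 0.985 q1,q6 [0.01 2.16] F [-5.5  3.2  6. ] w 0.0127 tilt [ 0.     0.001 -1.   ]
 d [-0.2  0.4  1.1] rz -0.004 or 3.138
 level rotvec(tool) [-0.0002 -0.0008  0.    ]
```

Gripped. Lifting slowly.

Request:
{"op": "carry_out", "data": {"rows": [[[1,0,0,-1,0,0,0],[1,0,0,-2,0,0,0],[1,0,0,-3,0,0,0],[1,0,0,-4,0,0,0],[1,0,0,-5,0,0,0]]]}}

```text
clock: 24.13
tool_pos: [0.5684, 0.0035, 0.1242]
ee_rot: [-0.0, 0.881, 0.473, -0.0]
wrist_force: [-0.4, 0.2, -6.9]
width: 0.0129
grip_force: 77.9
```

Request:
{"op": "carry_out", "data": {"rows": [[[1,0,0,-6,0,0,0],[1,0,0,-6,0,0,0],[1,0,0,-6,0,0,0],[1,0,0,-6,0,0,0],[1,0,0,-6,0,0,0]]]}}

```text
clock: 24.55
tool_pos: [0.5686, 0.0036, 0.1552]
ee_rot: [0.0, 0.881, 0.473, 0.0]
wrist_force: [0.3, 0.9, -7.5]
width: 0.0133
grip_force: 77.9
```

Request:
{"op": "carry_out", "data": {"rows": [[[1,0,0,-6,0,0,0],[1,0,0,-6,0,0,0],[1,0,0,-6,0,0,0],[1,0,0,-6,0,0,0],[1,0,0,-6,0,0,0]]]}}

```text
clock: 24.97
tool_pos: [0.5685, 0.0036, 0.185]
ee_rot: [0.0, 0.881, 0.473, 0.0]
wrist_force: [-0.4, 1.0, -6.7]
width: 0.0126
grip_force: 77.9
```

Request:
{"op": "carry_out", "data": {"rows": [[[1,0,0,-6,0,0,0],[1,0,0,-6,0,0,0],[1,0,0,-5,0,0,0],[1,0,0,-4,0,0,0],[1,0,0,-2,0,0,0]]]}}

```text
clock: 25.38
tool_pos: [0.5687, 0.0036, 0.2081]
ee_rot: [0.0, 0.881, 0.473, 0.0]
wrist_force: [-0.0, 0.3, -6.2]
width: 0.0127
grip_force: 78.0
```

Request:
{"op": "carry_out", "data": {"rows": [[[1,0,0,-1,0,0,0],[1,0,0,0,0,0,0],[1,0,0,0,0,0,0],[1,0,0,0,0,0,0],[1,0,0,0,0,0,0]]]}}

```text
clock: 25.8
tool_pos: [0.5684, 0.0036, 0.2081]
ee_rot: [0.0, 0.881, 0.473, -0.0]
wrist_force: [-1.1, 0.5, -6.2]
width: 0.0128
grip_force: 77.9
```

Request:
{"op": "carry_out", "data": {"rows": [[[1,0,0,0,0,0,0],[1,0,0,0,0,0,0],[1,0,0,0,0,0,0],[1,0,0,0,0,0,0],[1,0,0,0,0,0,0]]]}}

```text
clock: 26.22
tool_pos: [0.5685, 0.0036, 0.2084]
ee_rot: [0.0, 0.881, 0.473, 0.0]
wrist_force: [-0.5, -0.5, -7.0]
width: 0.0128
grip_force: 78.0
```

```bash
python3 -c "
from h import *
delta(.5685,.0036,.209,2.56-np.pi/2);level();print(state()[0]['moment'],abs(state()[0]['qd']).max())
s=eyes.snapshot('scene')
cv2.imwrite('pics/chk5.png',cv2.convertScaleAbs(cv2.resize(s[100:320,180:440],None,fx=2.7,fy=2.7)[:,:,::-1],alpha=1.4))"
```

```text
t 26.22 pos [0.5685 0.0036 0.2084] yaw 0.985 q1,q6 [0.01 2.16] F [-0.5 -0.5 -7. ] w 0.0128 tilt [ 0. -0. -1.]
 d [-0.  -0.  -0.6] rz -0.004 or 3.137
 level rotvec(tool) [ 0.0004 -0.0002 -0.    ]
[ 0.01830859 -0.01875871  0.06286646] 0.0014282648598213615
```

The arm is at rest with the full load: 7 N (about 710 g), almost no moment, and the underside about 118 mm up. I've used all 10 picture views, so I'm relying on these force readings and handing in.

```bash
python3 -c "
from rig import arm
print(arm.finish_job())"
```

```text
the job is handed in; nothing more can be done
None
```

I completed the single-tile bay with the spacer and tile and handed the job in with the carrier held about 10 cm clear of the stand. The final hold I checked only by force readings (about 7 N, the full load, with almost no moment), because I had no picture views left, and no verdict came back.

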